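# Charge the linear axis with the hand lubricator

### The job

Charge the lubrication line of the linear axis: with your fingertips push the black knob of the hand pump right down, let it spring all the way back up, and repeat with full strokes until the red indicator pin on the manifold has popped fully out. Stop there, before the gauge needle gets into the red, and leave the knob up. Only press the knob, never grip it and pull it up; do not touch the pin, and leave the other things on the bench where they stand.

Things in the scene. Friction and masses are not known exactly. Their poses are not given: they have to be found in the camera images.
- knob_rest (a point): Centre of the top of the pump knob at rest: a point fixed to the mounting plate, 200 mm above the table, that does not follow the strokes. z up, x along the plate towards the manifold, y towards the linear module (95 mm high, its middle line 143 mm from the knob). The pump is a 112 x 86 mm amber reservoir with a grey head, top 143 mm above the table. Plate 370 x 280 x 12 mm, bolted down.
- pump_top (a point): Centre of the top of the pump knob itself; moves down with it. The knob is a black mushroom, 44 mm across and 16 mm thick with a flat top 24 mm across, on a 12 mm upright rod with the return spring round it.
- pump_knob (a joint): Stroke of the knob (m): 0 at rest, 0.025 right down, negative if pulled up. Spring about 0.5 N per mm: right down takes 13 to 16 N, against a hard stop there. It springs back up by itself in about 0.2 s when let go. A full stroke (at least 21 mm down, then back to within 1 mm of rest) delivers one charge; shorter ones deliver next to nothing.
- pin_top (a point): Centre of the top of the red indicator pin (10 mm across), which slides up out of the steel barrel (22 mm across, rim 82 mm above the table) on the manifold, 178 mm from the knob axis along the plate's +x. At rest the pin's top stands 2 mm above the rim (84 mm above the table), fully out 20 mm above it (102 mm).
- pin (a joint): How far the indicator pin has come out (m): 0 in, 0.018 fully out. It stays in at first, stands about 11 mm out one full stroke before the end, is fully out with the next, and then stays out. Three to five full strokes are needed, depending on the charge at the start.
- gauge (a point): Centre of the dial of the pressure gauge (63 mm across, dial facing up, 84 mm above the table), on the manifold between pump and pin, 120 mm from the knob axis along the plate's +x.
- needle (a joint): Angle of the gauge needle (rad), clockwise seen from above: 0 empty, green band 2.5 to 4.1, red band 4.1 to the end at 4.7. It starts between 0 and 1.45. A full stroke turns it about 0.51 (the first one 0.1 to 0.65); the pin is fully out from about 2.5, and two more full strokes after that are still short of the red.
- oil_mid (a point): Bystander: white oil bottle, 50 mm across, 140 mm tall, standing loose on the table; its centre, half-way up.
- tower_mid (a point): Bystander: grey 3D-printed model skyscraper on a 56 mm square foot, 126 mm tall, standing loose on the table; the point on its axis 60 mm up.
- jar_mid (a point): Bystander: small clear parts jar with a blue lid, 52 mm across, 65 mm tall, standing loose on the table; its centre, half-way up.
- pendant_mid (a point): Bystander: black hand-held machine pendant, 72 x 150 x 22 mm, lying loose on the table beyond the linear module; its centre, half-way up.

How it is judged:
By the outcome, as a careful person would: the job done as asked, in the order asked, and still so for the second after the job is handed in, with the robot touching nothing.
It also fails if it takes over 42 s, if anything falls off the work surface, if the arm or the gripper's body presses on something with over 40 N, if the wrist force passes 120 N, or if a joint passes its speed limit or range.

### The arm

A 6-joint arm with a two-finger parallel gripper is mounted at the origin on the work surface. World frame = base frame: x ahead of the robot, y to its left, z up, the work surface at z = 0. Lengths are in m, angles in rad, forces in N, time in s.
With the tool pointing down it reaches from about 0.375 to 0.9 m from the base axis. Payload 3.1 kg.
Tool frame: the origin (TCP) lies on the centre line of the jaws, within the pads' length; the fingertips stand 19 mm ahead of it and the grasp point (between the pads) is the TCP; z points along the fingers, y is the direction in which the jaws open and shut (so a half turn about z gives the same grasp; the last joint's range is limited). The gripper opens to 85 mm and grips with 20 to 120 N. Pads are 22 mm wide; open, the fingers measure 114 mm over their backs; the gripper's body (76 mm by 85 mm) begins 54 mm behind the grasp point. The pads swing forward as they close: fully open they stand 13 mm farther back than shut.
Start: joints at [-1.433, 0.527, 1.433, -0, 1.181, -0.178], TCP at [0.194, -0.594, 0.25] pointing down, gripper open.
Joint ranges: [-3.08, 3.08], [-0.75, 2.2], [0.22, 2.44], [-1.43, 4.57], [0, 2.65], [-2.85, 2.85]. Speed limits (rad/s): [2.79, 2.79, 3.14, 3.14, 3.14, 3.14].

### API

Orientations are given as a unit quaternion [x, y, z, w].
In Python, from station import manip, imaging, workorder gives the robot as it stands.
- The arm moves only by the shell command python3 -m creep 'ROWS' [FORCE]. ROWS is a JSON object of lists of equal length, an entry for each row: "claw": the finger opening in cm, from 0 to 8.54; "dp": the shift along the tool's x, y, z in cm, a list of three; "roll": the turn about the tool's z in rad. In form: {"claw": [claw, ...], "dp": [[dx, dy, dz], ...], "roll": [roll, ...]}. A call has 1 to 12 rows; each row is the pose to reach, as a shift and turn from the pose commanded when the call began, along the tool's axes at that moment; what a row does not reach only later rows make up. A row lasts 1/10 s, in which the tool goes at most 50 mm and 8.59 degrees, less where a joint would pass 70% of its speed; a pose out of reach is approached as far as the arm can. A call with a gripper value outside its range is refused whole. The fingers move at their own pace and stop on an object; FORCE is the grip in N (left out, the last holds). Time passes only in rows, so rows that repeat a pose let the fingers close. It gives the time, the measured TCP pose, the force and the opening at its end, in the units of the state.
- manip.sense(): the state, without advancing time (a new reading comes with each control period).
- imaging.snapshot(name): name is "scene" or "top" or "wrist"; returns a dict with "image" (384x512x3 uint8, red, green, blue), "z_map" (384x512 float32, m along the optical axis (not along the pixel's ray), 0 where there is no reading), "vfov" (degrees; the focal length in pixels is half the picture's height over the tangent of half this angle, whatever the lens; pixels are square), "cx", "cy" (the principal point, pixels), "R" (3x3) and "t" (3): a world point X has camera coordinates R X + t. Camera axes: x right, y down, z forward; pixel columns grow to the right and rows downward; lengths in m; the calibration is good to about 2 mm. A picture is of the moment at which its call begins.
- workorder.sign_off(): hands the job in, once; it reports no verdict.
The state is a dict: "t": time; "q": joint angles; "qd": joint speeds; "tau": joint torques, N m; "tcp_pos": TCP position; "tool_rot": TCP orientation; "force": force on the tool from outside, world axes, zero at the start; "ft_torque": the same for the moment, N m; "finger_gap": opening from 0.0 (shut) to 1.0 (fully open).
Only numpy, scipy, OpenCV 4.12 (cv2) and the standard library are available. Lean on these libraries where they do the work, as an engineer would, in place of code of your own. Each camera call takes 0.05 s, during which the arm holds its last target.

## Working session

There is one attempt and no reset: what is moved stays moved. The work goes in short steps, Python scripts to look and compute and a shell command to move; the robot and the scene stay as the last step left them, time stands still between calls to the robot, and variables do not carry over. Pictures are saved under pics/ and viewed, and the job is handed in when it is done.

```bash
ls; mkdir -p pics; cat > h.py <<'E'
import numpy as np,cv2
from station import manip,imaging,workorder
def snap(n,f):
    s=imaging.snapshot(n); cv2.imwrite('pics/'+f+'.png',s['image'][:,:,::-1]); np.savez('pics/'+f+'.npz',**s); return s
def ld(f): return dict(np.load('pics/'+f+'.npz'))
def foc(s): return 192/np.tan(np.radians(float(s['vfov']))/2)
def ray(s,u,v):
    f=foc(s); d=s['R'].T@np.array([(u-s['cx'])/f,(v-s['cy'])/f,1]); return -s['R'].T@s['t'],d
def onz(s,u,v,z):
    o,d=ray(s,u,v); return o+d*(z-o[2])/d[2]
def dep(s,u,v):
    o,d=ray(s,u,v); return o+d*s['z_map'][int(v),int(u)]
def proj(s,X):
    c=s['R']@np.array(X)+s['t'];f=foc(s);return c[0]/c[2]*f+s['cx'],c[1]/c[2]*f+s['cy']
E
python3 - <<'E'
from h import *
for n in ['scene','top','wrist']:
    s=snap(n,n+'0'); print(n,s['vfov'],s['cx'],s['cy'],(-s['R'].T@s['t']).round(3))
print({k:np.round(v,3) for k,v in manip.sense().items()})
E
```

```text
pics
scene 50.67010403321244 256.06868174471475 188.86941637471782 [ 1.044 -0.173  0.974]
top 55.08645475431628 254.55287787159298 194.3492530812642 [0.45  0.063 1.086]
wrist 59.17233977771929 254.59248068419896 189.81248241675215 [ 0.274 -0.568  0.373]
{'t': np.float64(0.15), 'q': array([-1.433,  0.528,  1.434, -0.   ,  1.181, -0.179]), 'qd': array([ 0.   , -0.002, -0.003, -0.002, -0.001, -0.002]), 'tau': array([ 1.0000e-03, -4.4274e+01, -1.7828e+01, -0.0000e+00,  6.0000e-03,
       -0.0000e+00]), 'tcp_pos': array([ 0.194, -0.594,  0.25 ]), 'tool_rot': array([ 0.988,  0.157,  0.   , -0.001]), 'force': array([-0.454, -0.677, -0.065]), 'ft_torque': array([-0.051, -0.053,  0.035]), 'finger_gap': np.float64(1.005)}
```

View pics/scene0.png

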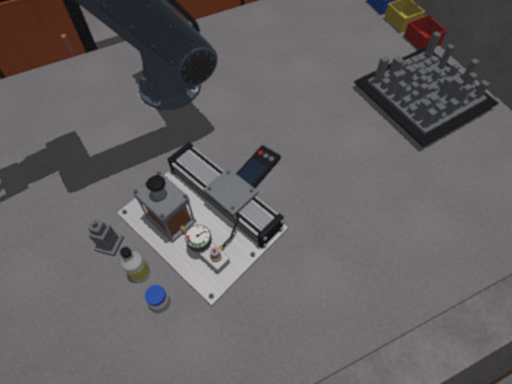

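View pics/top0.png

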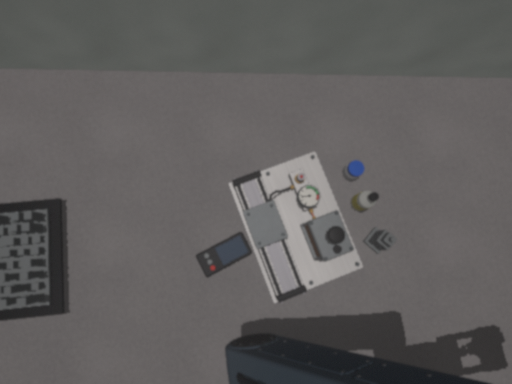

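View pics/wrist0.png

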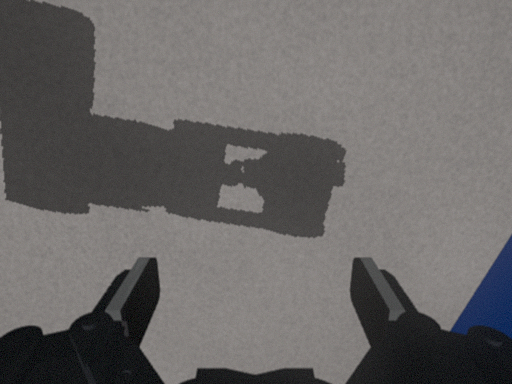

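The knob is at about (336,235) in the top view and (156,183) in the scene view. The gauge is at (308,196) top and (198,237) scene. The pin is at about (300,177) top and (215,255) scene. I'll zoom in and measure.

```bash
python3 - <<'E'
from h import *
a=ld('top0')['image'][150:270,260:400,::-1];b=ld('scene0')['image'][165:285,110:250,::-1]
cv2.imwrite('pics/z0.png',np.vstack([np.hstack([cv2.resize(x,None,fx=2.8,fy=2.8,interpolation=cv2.INTER_CUBIC) for x in (a,b)])]))
t=ld('top0');s=ld('scene0')
for i,(S,win) in enumerate([(t,(320,350,222,252)),(s,(145,170,172,196))]):
    u0,u1,v0,v1=win; im=S['image'][v0:v1,u0:u1].max(2)
    m=(im<35).astype(np.uint8); n,l,st,c=cv2.connectedComponentsWithStats(m)
    for k in range(1,n):
        if st[k,4]>20: print(i,st[k],c[k]+[u0,v0],onz(S,*(c[k]+[u0,v0]),.196).round(4),dep(S,*(c[k]+[u0,v0])).round(4))
E
```

```text
1 [  2   4  17  15 143] [155.13286713 183.25174825] [ 0.4899 -0.1707  0.196 ] [ 0.4939 -0.1707  0.2016]
```

View pics/z0.png

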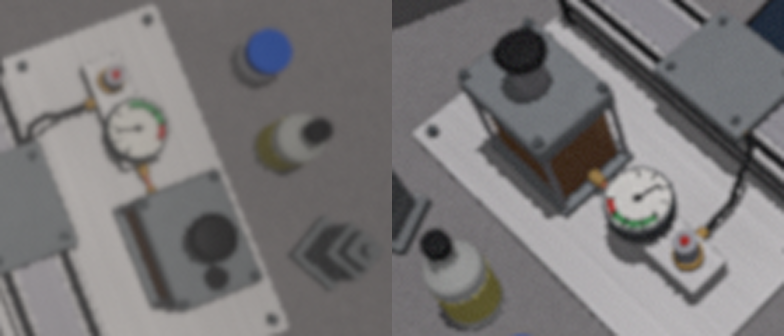

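```bash
cat >> h.py <<'E'
def cloud(S):
    v,u=np.mgrid[0:384,0:512]; f=foc(S); z=S['z_map']
    P=np.stack([(u-S['cx'])/f*z,(v-S['cy'])/f*z,z],-1)
    return (P-S['t'])@S['R']
E
python3 - <<'E'
from h import *
t=ld('top0');s=ld('scene0')
for S,p in ((t,(335,235)),(s,(156,183))):
    P=cloud(S); c0=dep(S,*p); print('c0',c0.round(4))
    m=(np.hypot(P[...,0]-c0[0],P[...,1]-c0[1])<.035)&(P[...,2]>.17)
    Q=P[m]; v,u=np.nonzero(m); print(len(Q),(u.min()+u.max())/2,(v.min()+v.max())/2,Q.mean(0).round(4),Q.min(0).round(3),Q.max(0).round(3),np.percentile(Q[:,2],[10,50,80]).round(4))
    (cu,cv),r=cv2.minEnclosingCircle(np.stack([u,v],1).astype(np.float32)); print(cu,cv,r,onz(S,cu,cv,.195).round(4))
# head corners, gauge, pin in top
P=cloud(t)
m=((abs(P[...,2]-.143)<.008)&(abs(P[...,0]-.5)<.12)&(abs(P[...,1]+.15)<.12)).astype(np.uint8)
n,l,st,c=cv2.connectedComponentsWithStats(m);k=1+np.argmax(st[1:,4]);v,u=np.nonzero(l==k)
print('head',cv2.minAreaRect(P[l==k][:,:2].astype(np.float32)),P[l==k].mean(0))
hsv=cv2.cvtColor(t['image'],cv2.COLOR_RGB2HSV)
for name,S,g,pp in (('top',t,(308,195),(300.9,176.7)),('scene',s,(110+640-392 ,0),None)):
    print(name,onz(S,*g,.084).round(3), pp and onz(S,*pp,.084).round(3))
print('gauge scene',onz(s,110+(640-392)/2.8,165+203/2.8,.084),'pin scene',onz(s,110+(685-392)/2.8,165+242/2.8,.084))
print('gauge top',onz(t,260+136/2.8,150+129/2.8,.084),'pin',onz(t,260+116/2.8,150+74/2.8,.084))
# bystanders
for n,p,z in (('oil',(373,197),.14),('tower',(388,237),.12),('jar',(355,169),.065),('pend',(224,254),.02)): print(n,onz(t,*p,z).round(3),dep(t,*p).round(3))
E
```

```text
c0 [ 0.4829 -0.1662  0.2001]
259 335.5 234.5 [ 0.4838 -0.168   0.1991] [ 0.464 -0.19   0.19 ] [ 0.505 -0.148  0.204] [0.1953 0.1996 0.2012]
335.6666564941406 234.6666717529297 9.067752838134766 [ 0.4839 -0.1692  0.195 ]
c0 [ 0.4948 -0.1687  0.2025]
260 156.0 183.0 [ 0.4909 -0.1686  0.1979] [ 0.467 -0.19   0.171] [ 0.509 -0.146  0.204] [0.1932 0.199  0.2004]
156.08139038085938 182.7093048095703 9.659309387207031 [ 0.4888 -0.1683  0.195 ]
head ((0.4843212068080902, -0.1698233187198639), (0.11167307943105698, 0.0872858539223671), 21.288652420043945) [ 0.48449902 -0.16403489  0.14344666]
top [ 0.597 -0.124  0.084] [ 0.649 -0.106  0.084]
scene [-0.016  0.74   0.084] None
gauge scene [ 0.60532425 -0.1258193   0.084     ] pin scene [ 0.65572911 -0.10508554  0.084     ]
gauge top [ 0.59427393 -0.12593553  0.084     ] pin [ 0.6495043  -0.10710744  0.084     ]
oil [ 0.585 -0.286  0.14 ] [ 0.585 -0.286  0.141]
tower [ 0.481 -0.328  0.12 ] [ 0.481 -0.332  0.111]
jar [ 0.676 -0.265  0.065] [ 0.676 -0.264  0.067]
pend [0.435 0.109 0.02 ] [0.435 0.108 0.025]
```

```bash
python3 -m creep '{"claw":[0,0,0,0,0,0,0,0,0,0,0,0],"dp":[[3.7,-2.9,0],[7.4,-5.7,0],[11.2,-8.6,0],[14.9,-11.5,0],[18.6,-14.3,0],[22.3,-17.2,0],[26,-20,0],[29.7,-22.9,0],[33.5,-25.8,0],[37.2,-28.6,0],[40.9,-31.5,0],[40.9,-31.5,0]],"roll":[0,0,0,0,0,0,0,0,0,0,0,0]}' 40
python3 - <<'E'
from h import *
snap('wrist','w1');s=snap('scene','s1');print({k:np.round(v,4) for k,v in manip.sense().items() if k in('t','tcp_pos','tool_rot','force','finger_gap')})
b=s['image'][125:285,90:290,::-1]
cv2.imwrite('pics/z1.png',cv2.resize(b,None,fx=3.5,fy=3.5,interpolation=cv2.INTER_CUBIC))
E
```

```text
t: 1.35
tcp_pos: [0.4871, -0.1628, 0.2502]
tool_rot: [0.987, 0.161, 0.001, -0.001]
force: [-1.1, -0.3, 0.3]
finger_gap: 0.0
{'t': np.float64(1.45), 'tcp_pos': array([ 0.4853, -0.1665,  0.2501]), 'tool_rot': array([ 9.873e-01,  1.589e-01, -4.000e-04,  0.000e+00]), 'force': array([-0.794 , -0.3593,  0.1691]), 'finger_gap': np.float64(0.001)}
```

View pics/w1.png

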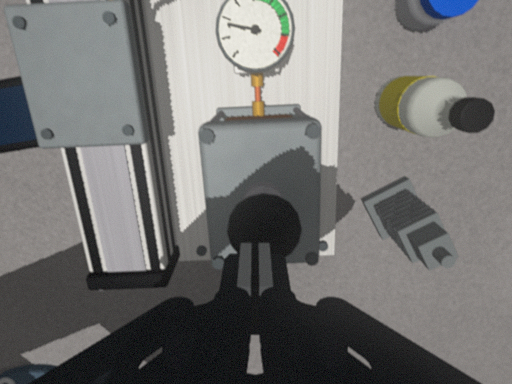

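View pics/z1.png

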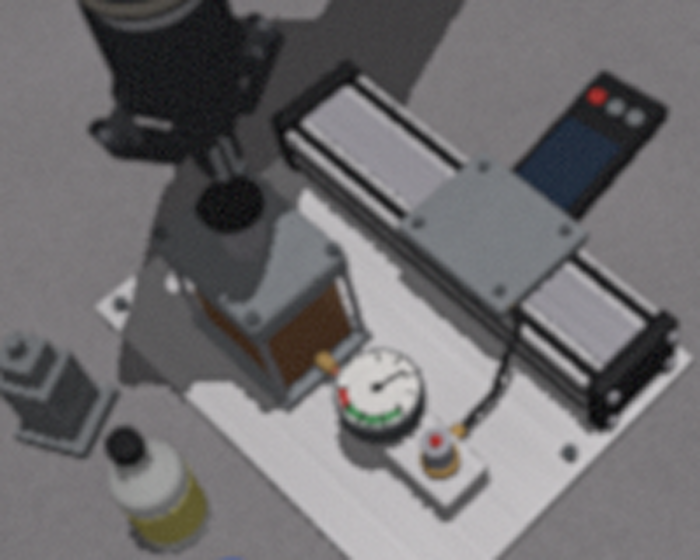

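```bash
python3 - <<'E'
from h import *
s=ld('w1');P=cloud(s)
m=(P[...,2]>.175)&(P[...,2]<.206)&(np.hypot(P[...,0]-.485,P[...,1]+.168)<.04)
v,u=np.nonzero(m);print(len(u),u.min(),u.max(),v.min(),v.max(),np.percentile(P[m][:,2],[5,50,95]),P[m].min(0),P[m].max(0))
print(onz(s,264,229,.195),'tip proj',proj(s,(.4853,-.1675,.231)))
im=s['image'][0:80,205:305,::-1];cv2.imwrite('pics/g1.png',cv2.resize(im,None,fx=6,fy=6,interpolation=cv2.INTER_CUBIC))
E
```

```text
3425 226 300 192 255 [0.19335064 0.19906982 0.20051555] [ 0.46774737 -0.19087376  0.18834503] [ 0.50830278 -0.1470592   0.20162063]
[ 0.48735448 -0.1691655   0.195     ] tip proj (np.float64(261.2638329724152), np.float64(264.1361065381975))
```

View pics/g1.png

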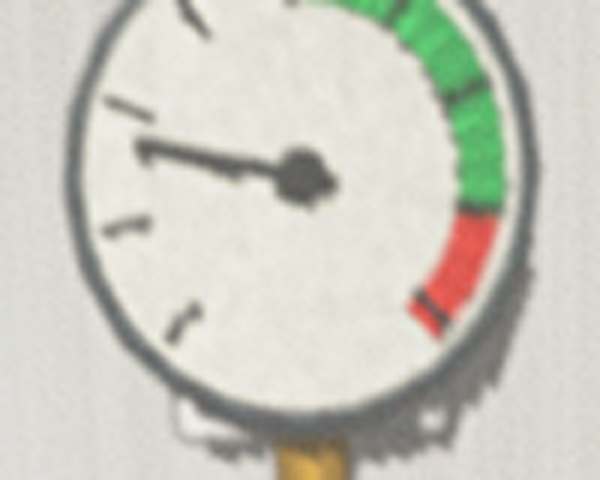

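The dial shows the needle at roughly 1 rad, and the tips are over the knob to within about 2 mm. I'll approach to just past contact and check the force.

```bash
python3 -m creep '{"claw":[0,0,0,0],"dp":[[0.1,0.1,1.5],[0.1,0.1,3.0],[0.1,0.1,3.5],[0.1,0.1,3.5]],"roll":[0,0,0,0]}'
python3 - <<'E'
from h import *
s=snap('scene','s2');print({k:np.round(v,4) for k,v in manip.sense().items() if k in('t','tcp_pos','force','finger_gap')})
b=s['image'][125:285,90:290,::-1]
cv2.imwrite('pics/z2.png',cv2.resize(b,None,fx=3.5,fy=3.5,interpolation=cv2.INTER_CUBIC))
E
```

```text
t: 1.85
tcp_pos: [0.4857, -0.1697, 0.2151]
tool_rot: [0.988, 0.156, -0.001, 0.0]
force: [-0.1, -1.0, 0.9]
finger_gap: -0.001
{'t': np.float64(1.9), 'tcp_pos': array([ 0.4858, -0.1695,  0.2155]), 'force': array([-0.267 , -0.5282,  1.6745]), 'finger_gap': np.float64(-0.001)}
```

View pics/z2.png

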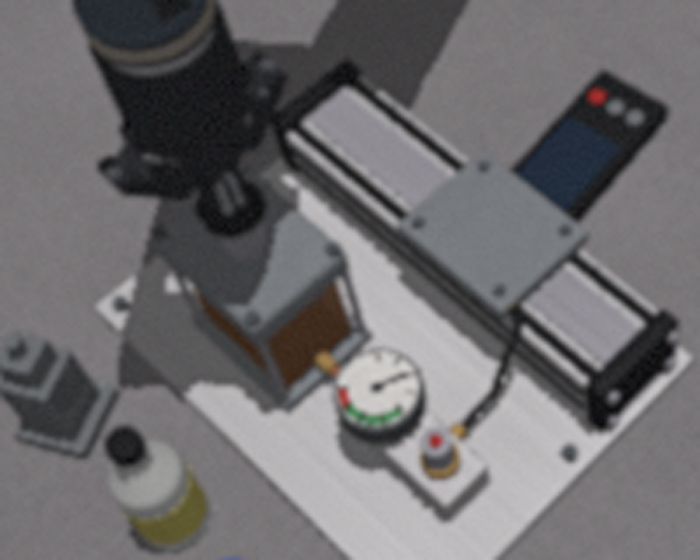

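The fingertips are centred on the knob and just in contact. Now the first full stroke down.

```bash
python3 -m creep '{"claw":[0,0,0,0],"dp":[[0,0,0.8],[0,0,1.6],[0,0,2.1],[0,0,2.1]],"roll":[0,0,0,0]}'; python3 -m creep '{"claw":[0,0],"dp":[[0,0,0.2],[0,0,0.2]],"roll":[0,0]}'
python3 - <<'E'
from h import *
s=snap('scene','s3');snap('wrist','w3');print({k:np.round(v,4) for k,v in manip.sense().items() if k in('t','tcp_pos','force','finger_gap')})
b=s['image'][125:285,90:290,::-1]
cv2.imwrite('pics/z3.png',cv2.resize(b,None,fx=3.5,fy=3.5,interpolation=cv2.INTER_CUBIC))
E
```

```text
t: 2.3
tcp_pos: [0.4862, -0.1695, 0.1959]
tool_rot: [0.988, 0.157, 0.0, 0.001]
force: [-4.1, -2.1, 10.4]
finger_gap: 0.003
t: 2.5
tcp_pos: [0.4862, -0.1695, 0.1945]
tool_rot: [0.988, 0.157, 0.0, 0.001]
force: [-3.3, -0.7, 12.8]
finger_gap: 0.002
{'t': np.float64(2.6), 'tcp_pos': array([ 0.4862, -0.1695,  0.1946]), 'force': array([-2.58760e+00,  8.50000e-03,  1.33407e+01]), 'finger_gap': np.float64(0.0013)}
```

View pics/z3.png

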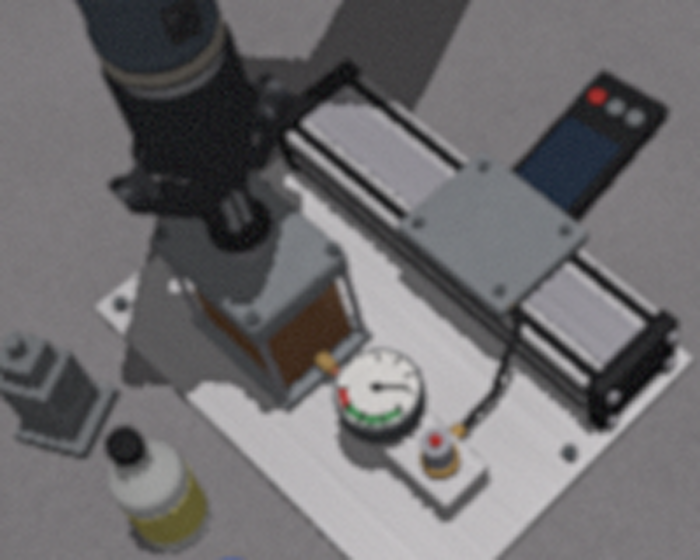

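View pics/w3.png

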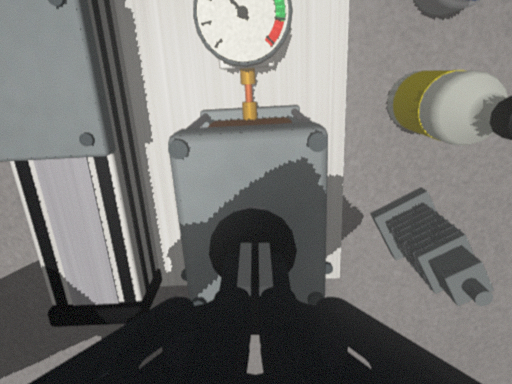

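```bash
python3 -m creep '{"claw":[0,0],"dp":[[0,0,0.2],[0,0,0.2]],"roll":[0,0]}'; python3 -m creep '{"claw":[0,0,0,0,0],"dp":[[0,0,-2],[0,0,-4],[0,0,-4.5],[0,0,-4.5],[0,0,-4.5]],"roll":[0,0,0,0,0]}'
cat > look.py <<'E'
from h import *;import sys
n=sys.argv[1]
s=snap('scene','s'+n);w=snap('wrist','w'+n);print({k:np.round(v,4) for k,v in manip.sense().items() if k in('t','tcp_pos','force')})
b=cv2.resize(s['image'][205:275,170:240,::-1],(480,480),interpolation=cv2.INTER_CUBIC)
c=cv2.resize(s['image'][155:215,125:185,::-1],(300,300),interpolation=cv2.INTER_CUBIC)
g=cv2.resize(w['image'][0:80,205:305,::-1],(300,180),interpolation=cv2.INTER_CUBIC)
cv2.imwrite('pics/z%s.png'%n,np.hstack([b,np.vstack([c,g])]))
E
python3 look.py 4
```

```text
t: 2.8
tcp_pos: [0.4863, -0.1695, 0.1939]
tool_rot: [0.988, 0.157, 0.0, 0.002]
force: [-5.4, -0.6, 23.0]
finger_gap: -0.002
t: 3.3
tcp_pos: [0.4857, -0.168, 0.2346]
tool_rot: [0.988, 0.157, -0.001, -0.001]
force: [-0.7, -0.5, -0.0]
finger_gap: -0.001
{'t': np.float64(3.4), 'tcp_pos': array([ 0.4856, -0.1679,  0.2342]), 'force': array([-0.7218,  0.8675,  0.863 ])}
```

View pics/z4.png

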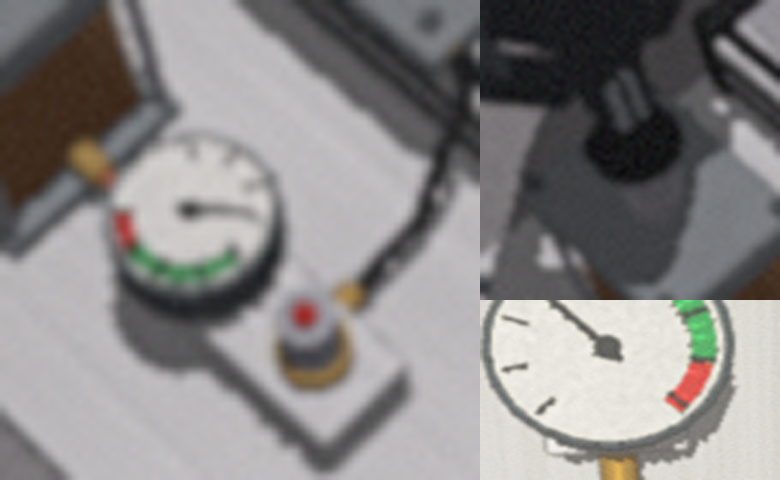

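The first stroke hit the stop (23 N) and the knob has sprung back. The needle is now about 1.5 and the pin is still in. Second stroke.

```bash
python3 -m creep '{"claw":[0,0,0,0,0,0],"dp":[[0,0,1.3],[0,0,2.4],[0,0,3.6],[0,0,4.3],[0,0,4.5],[0,0,4.5]],"roll":[0,0,0,0,0,0]}'; python3 -m creep '{"claw":[0,0,0,0,0,0],"dp":[[0,0,-2],[0,0,-4],[0,0,-4.5],[0,0,-4.5],[0,0,-4.5],[0,0,-4.5]],"roll":[0,0,0,0,0,0]}'
python3 look.py 5
```

```text
t: 4.0
tcp_pos: [0.4867, -0.1685, 0.1939]
tool_rot: [0.988, 0.158, 0.001, 0.001]
force: [-6.6, 3.7, 30.4]
finger_gap: -0.0
t: 4.6
tcp_pos: [0.4856, -0.1678, 0.2339]
tool_rot: [0.988, 0.157, -0.001, -0.001]
force: [-0.3, 0.4, -0.4]
finger_gap: -0.001
{'t': np.float64(4.7), 'tcp_pos': array([ 0.4858, -0.168 ,  0.2342]), 'force': array([-0.0113,  0.3344, -0.159 ])}
```

View pics/z5.png

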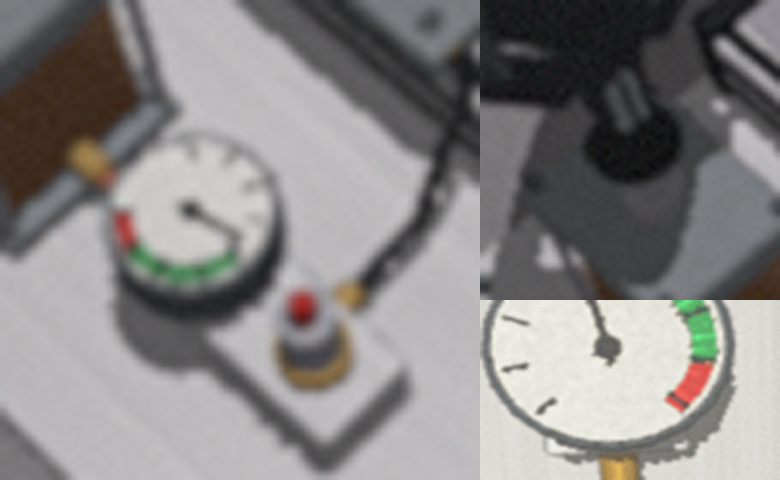

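The pin has started to rise and the needle is at about 2.0. One more stroke, then I'll measure the pin height.

```bash
python3 -m creep '{"claw":[0,0,0,0,0,0],"dp":[[0,0,1.3],[0,0,2.4],[0,0,3.6],[0,0,4.3],[0,0,4.5],[0,0,4.5]],"roll":[0,0,0,0,0,0]}'; python3 -m creep '{"claw":[0,0,0,0,0,0],"dp":[[0,0,-2],[0,0,-4],[0,0,-4.5],[0,0,-4.5],[0,0,-4.5],[0,0,-4.5]],"roll":[0,0,0,0,0,0]}'
python3 look.py 6; python3 - <<'E'
from h import *
X=np.array([.651,-.106]) 
for n in '456':
    s=ld('s'+n);i=s['image'].astype(int);m=((i[...,0]-i[...,1:].max(2))>50);m[:245]=0;m[275:]=0;m[:,:200]=0;m[:,235:]=0
    v,u=np.nonzero(m);print(n,len(u),u.mean(),v.min(),v.max(),v.mean(),cloud(s)[m][:,2].max())
print([proj(s,(*X,z)) for z in (.084,.095,.102)])
E
```

```text
t: 5.3
tcp_pos: [0.4869, -0.1686, 0.1939]
tool_rot: [0.988, 0.157, 0.001, 0.001]
force: [-5.7, 2.2, 27.5]
finger_gap: -0.005
t: 5.9
tcp_pos: [0.4856, -0.1678, 0.234]
tool_rot: [0.988, 0.157, -0.001, -0.001]
force: [0.4, -0.9, 0.1]
finger_gap: -0.002
{'t': np.float64(6.0), 'tcp_pos': array([ 0.4859, -0.168 ,  0.2343]), 'force': array([-0.1116,  0.5369, -0.606 ])}
4 8 214.0 249 252 250.5 0.08753775428728847
5 12 213.75 248 251 249.33333333333334 0.09944462758668715
6 12 213.33333333333334 246 250 248.08333333333334 0.10449604576139368
[(np.float64(213.5092130249587), np.float64(249.9184487675119)), (np.float64(213.03291988694687), np.float64(248.04201413634013)), (np.float64(212.72491401193977), np.float64(246.8285746715597))]
```

View pics/z6.png

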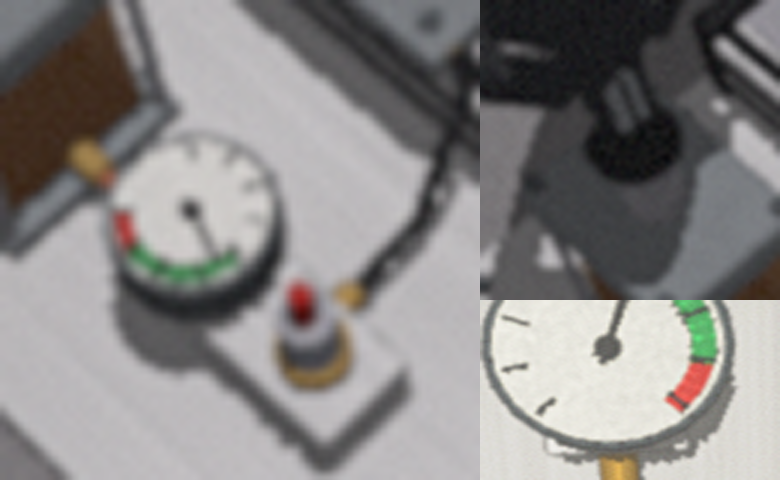

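By depth the pin top rose 0.0875 → 0.099 → 0.1045 m, which is about 0, 11 and 17–18 mm out. The needle has just entered the green. I'll lift away and check from closer views.

```bash
python3 -m creep '{"claw":[0,0,0,0,0,0,0],"dp":[[0,0,-3],[0,0,-7],[2,0,-10],[5,0,-10],[7,0,-10],[7,0,-10],[7,0,-10]],"roll":[0,0,0,0,0,0,0]}'
python3 - <<'E'
from h import *
w=snap('wrist','w7');t=snap('top','t7');s=snap('scene','s7');print({k:np.round(v,4) for k,v in manip.sense().items() if k in('t','tcp_pos','force')})
P=cloud(w);print(proj(w,(.651,-.106,.1)),proj(w,(.4865,-.169,.2)))
u,v=map(int,proj(w,(.651,-.106,.1)))
i=w['image'].astype(int);m=(i[...,0]-i[...,1:].max(2)>60)&(np.hypot(P[...,0]-.651,P[...,1]+.106)<.03)
vv,uu=np.nonzero(m);print('pin',len(uu),uu.mean(),vv.mean(),np.percentile(P[m][:,2],[10,50,80,95]),P[m].mean(0))
b=(np.hypot(P[...,0]-.651,P[...,1]+.106)<.012)&~m;print('barrel',np.percentile(P[b][:,2],[10,50,90]))
for n in ('s0','s7'):
    S=ld(n);Q=cloud(S);k=(Q[...,2]>.17)&(np.hypot(Q[...,0]-.4865,Q[...,1]+.169)<.03);print(n,'knob',k.sum(),np.percentile(Q[k][:,2],[50,80,95]))
E
```

```text
t: 6.7
tcp_pos: [0.5522, -0.1462, 0.3343]
tool_rot: [0.987, 0.158, -0.001, -0.001]
force: [0.6, 0.5, -0.1]
finger_gap: 0.004
{'t': np.float64(6.85), 'tcp_pos': array([ 0.5518, -0.1466,  0.3348]), 'force': array([0.0656, 0.1683, 0.2232])}
(np.float64(246.3042056555006), np.float64(48.10816668147942)) (np.float64(255.3531122905763), np.float64(259.5382017465689))
pin 79 246.0379746835443 47.77215189873418 [0.10070937 0.10165497 0.10228335 0.10285057] [ 0.6518515  -0.10552399  0.10606576]
barrel [0.0546193  0.08128071 0.08301479]Traceback (most recent call last):
  File "<stdin>", line 9, in <module>
  File "h.py", line 5, in ld
    def ld(f): return dict(np.load('pics/'+f+'.npz'))
                           ~~~~~~~^^^^^^^^^^^^^^^^^^
    fid = stack.enter_context(open(os.fspath(file), "rb"))
                              ~~~~^^^^^^^^^^^^^^^^^^^^^^^
FileNotFoundError: [Errno 2] No such file or directory: 'pics/s0.npz'
```

View pics/w7.png

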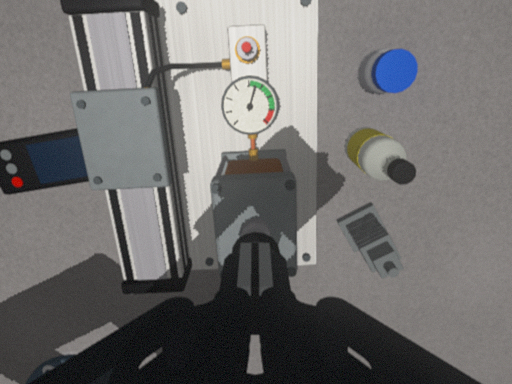

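View pics/s7.png

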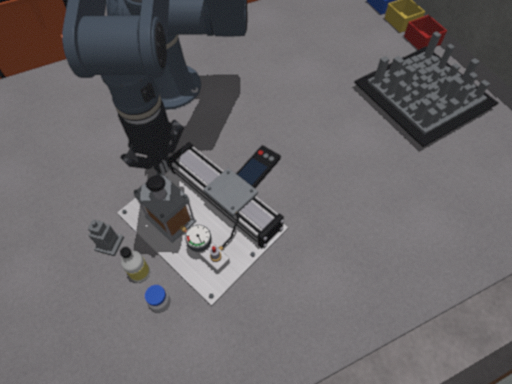

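The wrist view puts the pin (246,48) at 0.1017 m, about 20 mm above the rim, so it is fully out. I'll check the needle angle and knob height, then hand in.

```bash
python3 - <<'E'
from h import *
for n in ('scene0','s7'):
    S=ld(n);Q=cloud(S);k=(Q[...,2]>.17)&(Q[...,2]<.22)&(np.hypot(Q[...,0]-.4865,Q[...,1]+.169)<.03);print(n,'knob',k.sum(),np.percentile(Q[k][:,2],[50,80,95]))
w=ld('w7');g=w['image'][70:140,215:285,::-1];cv2.imwrite('pics/g7.png',cv2.resize(g,(560,560),interpolation=cv2.INTER_CUBIC))
E
```

```text
scene0 knob 260 [0.19903038 0.20044318 0.20170669]
s7 knob 261 [0.19856326 0.20005868 0.20168861]
```

View pics/g7.png

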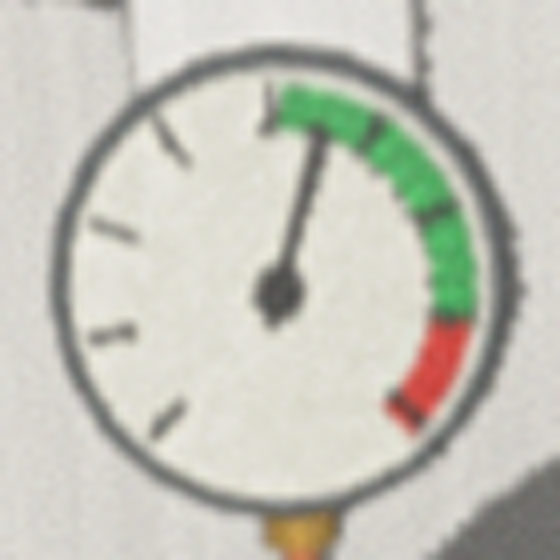

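The needle is inside the green band near its start, at about 2.6 rad. The pin is fully out and the knob is back at its rest height.

```bash
python3 -c "
from station import workorder; print(workorder.sign_off())"
```

```text
the job is handed in; nothing more can be done
None
```

The lubrication line is charged and the job is handed in. It took three full strokes with closed fingertips, each down to the hard stop (23–30 N), letting the knob spring right back up after each one.

Last checks before handing in, at about 6.9 s on the robot clock:
- **Pin:** its top is 102 mm above the table, about 20 mm above the rim, so fully out. The scene camera's depth read 104.5 mm, but noisily; it had also read the pin's rest height about 3 mm high. The wrist camera agrees with the stated heights.
- **Needle:** about 2.6 rad by eye, just inside the green and well short of the red.
- **Knob:** back at its rest height of 0.200 m, the same reading as before the first stroke.
- **Robot and bystanders:** the arm is lifted clear with nothing touching. The oil bottle, tower, jar and pendant look undisturbed in the last pictures, though I did not measure their positions again.

One script stopped on a wrong file name while comparing knob heights. I reran that check and it passed; no other check failed.

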